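Lock the matching slide rack into the analyser's loading dock

TASK

Of the three grey slide racks, take the one whose length matches the pocket of the loading dock, and set it down gently (do not drop it) fully home and flat on the pocket floor. Then lock it in: press the orange captive knob down against its spring and, while it is down, turn it clockwise (seen from above) about a quarter turn to its stop, so that its steel tongue lies over the rack's end tab and the knob stays down when you let go. Leave the other two racks and the other things on the bench where they are.

Things in the scene. Friction and masses are not known exactly. Their poses are not given: they have to be found in the camera images.
- dock: loading dock fixed to the bench: white base 172 mm long (local y) x 74 mm wide (local x) x 15 mm high, with a blue-walled rectangular pocket and, towards its local +y end, the orange locking knob. Origin: centre of its underside, z up. Pocket centre at local (0, -25) mm, knob axis at local (0, 55) mm.
- pocket (a point): centre of the pocket's floor, 15 mm above the bench; axes as the dock's. The pocket is 109 mm long (y) x 49 mm wide (x) inside; its walls are 5 mm thick and rise 8 mm above the floor. The medium rack fits it with 2.5 mm play on each side.
- rack_short: grey open-topped slide rack with glass slides. Base plate 88 mm long (local y) x 44 wide (x) x 12 high; above it a 64 mm long x 44 wide part up to 45 mm, leaving a tab 12 mm long and 12 high at each end. Origin: centre of the underside, z up; a half turn about z changes nothing. About 0.18 kg. The short one: too short for the pocket, leave it.
- rack_medium: grey open-topped slide rack with glass slides. Base plate 104 mm long (local y) x 44 wide (x) x 12 high; above it a 80 mm long x 44 wide part up to 45 mm, leaving a tab 12 mm long and 12 high at each end. Origin: centre of the underside, z up; a half turn about z changes nothing. About 0.18 kg. The middle-sized one: it matches the pocket.
- rack_long: grey open-topped slide rack with glass slides. Base plate 120 mm long (local y) x 44 wide (x) x 12 high; above it a 96 mm long x 44 wide part up to 45 mm, leaving a tab 12 mm long and 12 high at each end. Origin: centre of the underside, z up; a half turn about z changes nothing. About 0.18 kg. The long one: too long for the pocket, leave it.
- knob_grip (a point): on the knob's vertical axis at the height to grip, 78 mm above the bench when up. The orange grip bar is 44 mm long (local x), 14 thick (local y), 30 high: from 22 below to 8 above this point; a black disc of 44 mm diameter lies right below it. z up; turns with the knob. At the start local x is roughly the dock's +x, locked it is the dock's -y.
- tongue_tip (a point): tip of the knob's steel tongue (14 wide, 7 thick), 35 mm from the knob's axis along the grip bar's local +x, at mid thickness, 41.5 mm above the bench when up. At the start it points to the dock's +x, clear of the pocket; locked it lies over the rack's tab (dock's -y).
- plunger (a joint): how far the knob is pressed down, m: 0 up (spring), 0.010 fully down. The knob's pin must be at least 0.008 down before it can turn past 0.19 rad; once turned, the ledge keeps it about 0.007 down. The spring pushes back with about 1.5 N at first and 7.5 N fully down.
- knob (a joint): knob turn, rad, clockwise from above: about 0 to 0.1 at the start, 1.45 at its stop (locked). Stiff turning torque about 0.05 Nm.
- mouse: black computer mouse, 65 x 60 x 35 mm; origin at the centre of its underside. Leave it.
- oil_bottle: amber bottle, 44 mm diameter, 85 mm high, black cap; origin at the centre of its underside. Leave it.
- slide_carton: white and blue carton, 90 x 150 x 45 mm; origin at the centre of its underside. Leave it.
- slide_tray: white flat tray with three stained slides, 100 x 140 x 12 mm; origin at the centre of its underside. Leave it.
There are look-alikes about, which are no part of the job. What is shaped like the rack_medium but purple or yellow is not meant.

How it is judged (in metres and radians):
On the way, in this order (a step that is already met when the one before it is completed fails the run):
1. the medium rack stands fully home in the pocket, let go (horizontal distance between rack_medium and pocket below 0.006 m and z of rack_medium in the frame of pocket between -0.004 and 0.004 m and angle between rack_medium's own z axis and vertical below 0.06 rad and angle between the y axis of rack_medium and the y axis of dock, either way round below 0.12 rad and contact force between rack_medium and the fingers below 0.1 N and linear speed of rack_medium below 0.03 m/s), for 0.2 s.
2. the knob is pressed down before it is turned (value of joint plunger above 0.0075 m and value of joint knob below 0.45 rad), for 0.02 s.
3. the knob is turned to lock while down (value of joint knob above 1.15 rad and value of joint plunger above 0.005 m), for 0.2 s.
At the end, for the whole second after the job is handed in: The medium rack rests in the pocket: within 6 mm of its centre sideways, its underside within 4 mm of the pocket floor, tilted less than 0.06 rad, long axis within 0.12 rad of the dock's; the knob has turned more than 1.15 rad clockwise and stays more than 5 mm down; everything is at rest (all of step 3 and horizontal distance between rack_medium and pocket below 0.006 m and z of rack_medium in the frame of pocket between -0.004 and 0.004 m and angle between rack_medium's own z axis and vertical below 0.06 rad and angle between the y axis of rack_medium and the y axis of dock, either way round below 0.12 rad and linear speed of rack_medium below 0.03 m/s and velocity of joint knob below 0.1 rad/s); the robot touches nothing.
It fails at once if the short or long rack is shoved more than 40 mm (distance of any of rack_short, rack_long from where it was at the start of the episode above 0.04 m).
It fails at once if the mouse, bottle, carton or slide tray is shoved more than 40 mm (distance of any of mouse, oil_bottle, slide_carton, slide_tray from where it was at the start of the episode above 0.04 m).
It fails at once if the medium rack is dropped (falls free faster than 0.4 m/s, about 8 mm) (contact force between rack_medium and the fingers below 0.05 N and linear speed of rack_medium above 0.4 m/s).
It also fails if it takes over 54 s, if anything falls off the work surface, if the arm or the gripper's body presses on something with over 40 N, if the wrist force passes 120 N, or if a joint passes its speed limit or range.

ROBOT

A 6-joint arm with a two-finger parallel gripper is mounted at the origin on the work surface. World frame = base frame: x ahead of the robot, y to its left, z up, the work surface at z = 0. Lengths are in m, angles in degrees, forces in N, time in s.
With the tool pointing down it reaches from about 0.4 to 0.825 m from the base axis. Payload 7 kg.
Tool frame: the origin (TCP) lies midway between the tips of the shut fingers; the grasp point (between the pads) lies 19 mm behind it (r.grip_depth is the distance from the TCP to the grasp point, in m); z points along the fingers, y is the line along which they close (so a half turn about z gives the same grasp; the last joint's range is limited). The gripper opens to 88 mm and grips with 3 to 60 N. Pads are 19 mm wide; open, the fingers measure 130 mm over their backs; the gripper's body (78 mm by 193 mm) begins 47 mm behind the grasp point.
Start: joints at [-60.613, 20.546, 0.682, 0, -70.136, -16.507], TCP at [0.15, -0.658, 0.227] pointing down, gripper open.
Joint ranges: [-176.03, 176.03], [-82.01, 121.73], [-58.28, 71.71], [-173.87, 95.51], [-174.79, -0.11], [-173.66, 173.66]. Speed limits (degrees/s): [136.94, 136.94, 172.46, 180, 180, 180].

INTERFACE

Orientations are given as [roll, pitch, yaw] about the fixed x, y, z axes, in that order (R = Rz(yaw) Ry(pitch) Rx(roll)).
In Python, from plant import r, capture, close_job, search_frame, outline_of gives the robot as it stands.
- The arm moves only by the shell command python3 -m creep 'ROWS' [FORCE]. ROWS is JSON, a list of rows, each a list of 7 numbers: the finger opening in mm, from 0 to 87.6, then the shift along the world's x, y, z in units of 25 mm (1.0 is 25 mm), then the turn, a rotation vector about the world's x, y, z in degrees. In form: [[hand, x, y, z, ax, ay, az], ...]. A call has 1 to 8 rows; each row shifts and turns the commanded pose from where the row before left it; what a row does not reach is not made up. A row lasts 1/12 s, in which the tool goes at most 41.7 mm and 7.16 degrees, less where a joint would pass 70% of its speed; a pose out of reach is approached as far as the arm can. A call is refused whole if a number of a shift passes 1 or a number of a turn 7.16, either way. A call with a gripper value outside its range is refused whole. The fingers move at their own pace and stop on an object; FORCE is the grip in N (left out, the last holds). Time passes only in rows, so rows that do not move let the fingers close. It gives the time, the measured TCP pose, the force, the opening and the grip force at its end, in the units of the state.
- r.get_state(): the state, without advancing time (a new reading comes with each control period).
- capture(name): name is "scene" or "top" or "wrist"; returns a dict with "frame" (480x640x3 uint8, red, green, blue), "K" (3x3 intrinsics, pixels), "origin" and "rotation" of the camera in the world. Camera axes: x right, y down, z forward; pixel columns grow to the right and rows downward; lengths in m; the calibration is good to about 2 mm. A picture is of the moment at which its call begins. There is no depth.
- close_job(): hands the job in; it is judged then, once.
Trained networks look in a picture, given as the dict that the camera call returned (one of the last four; its "shot" number tells which), for a name from the list of things; names that differ only in an ending like _2 or _b are one class to them, and where a whole thing is asked for, a point or a joint stands for the part that bears it (a point fixed in the world has none). Each returns a list of dicts, best first, with "conf" (0 to 1); they miss things now and then, are a little off and sometimes report something else, mostly with a low value. They report only what shows in the picture. A call takes as long as a camera call. They do not tell look-alikes from the thing itself.
- search_frame(picture, target): "bbox" ([left, top, right, bottom] in pixels, round what is visible of it).
- outline_of(picture, target): "region" (480x640 bool, what is visible of it) and "bbox" ([left, top, right, bottom] in pixels, round what is visible of it).
The state is a dict: "time_s": time; "joints": joint angles; "qd": joint speeds; "joint_torque": joint torques, N m; "tcp_pos": TCP position; "eef_rot": TCP orientation; "contact_force": force on the tool from outside, world axes, zero at the start; "moment": the same for the moment, N m; "gripper_width": finger opening in m; "gripper_force": force on a finger pad.
Only numpy, scipy, OpenCV 4.12 (cv2) and the standard library are available. Lean on these libraries where they do the work, as an engineer would, in place of code of your own. Each camera call takes 0.05 s, during which the arm holds its last target. There are 200 camera calls.

## Working session

There is one attempt and no reset: what is moved stays moved. The work goes in short steps, Python scripts to look and compute and a shell command to move; the robot and the scene stay as the last step left them, time stands still between calls to the robot, and variables do not carry over. Pictures are saved under pics/ and viewed, at most 10 in all, crops included, and the job is handed in when it is done.

```bash
ls; mkdir -p pics
cat > h.py <<'E'
import numpy as np, cv2, json
from plant import r, capture, close_job, search_frame, outline_of
def save(p,n): cv2.imwrite('pics/'+n, p['frame'][:,:,::-1])
def px2z(p,uv,z):
    d=p['rotation']@np.linalg.inv(p['K'])@np.array([uv[0],uv[1],1.]); o=np.array(p['origin'])
    return o+d*(z-o[2])/d[2]
def proj(p,X):
    c=np.array(p['rotation']).T@(np.array(X)-p['origin']); q=np.array(p['K'])@c; return q[:2]/q[2]
E
python3 - <<'E'
from h import *
S=[]
for n in('top','scene'):
    p=capture(n); save(p,n+'0.png'); print(n,np.round(p['origin'],3),np.round(p['rotation'],2).tolist(),np.round(p['K'],0).tolist())
    for t in('rack_short','rack_medium','rack_long','dock','knob_grip','mouse','oil_bottle','slide_carton','slide_tray'):
        for d in search_frame(p,t)[:4]: print(t,round(d['conf'],2),np.round(d['bbox']).astype(int).tolist())
print(r.get_state())
E
```

```text
pics
top [ 0.383 -0.084  1.069] [-168.95, 0.21, -89.11] [[453.0, 0.0, 332.0], [0.0, 453.0, 241.0], [0.0, 0.0, 1.0]]
rack_short 0.76 [197, 258, 226, 298]
rack_medium 0.88 [170, 337, 218, 363]
rack_medium 0.82 [340, 330, 386, 364]
rack_medium 0.77 [244, 265, 271, 316]
rack_long 0.97 [149, 237, 182, 292]
dock 0.84 [308, 242, 387, 290]
knob_grip 0.73 [311, 239, 337, 264]
mouse 0.8 [398, 172, 421, 199]
mouse 0.44 [293, 155, 308, 177]
oil_bottle 0.66 [294, 154, 309, 179]
oil_bottle 0.45 [245, 266, 270, 310]
slide_carton 0.71 [315, 244, 334, 264]
slide_carton 0.63 [170, 161, 238, 210]
slide_carton 0.2 [397, 171, 422, 199]
slide_carton 0.2 [292, 155, 310, 177]
slide_tray 0.64 [451, 252, 521, 309]
slide_tray 0.42 [308, 240, 387, 289]
scene [ 1.063 -0.372  0.8  ] [-141.29, 1.12, 57.39] [[440.0, 0.0, 317.0], [0.0, 440.0, 233.0], [0.0, 0.0, 1.0]]
rack_short 0.62 [378, 167, 413, 200]
rack_short 0.44 [109, 276, 192, 349]
rack_short 0.24 [255, 218, 337, 277]
rack_medium 0.84 [335, 177, 376, 213]
rack_medium 0.8 [220, 183, 259, 224]
rack_medium 0.73 [344, 127, 384, 160]
rack_medium 0.23 [431, 203, 5
[... 282 characters left out ...]
191, 351]
{'time_s': 1.0, 'joints': array([-6.06108772e+01,  2.05468527e+01,  6.81417328e-01, -7.29341991e-04,
       -7.01351689e+01, -1.65073418e+01]), 'qd': array([-0.07282149, -0.04455794, -0.00774673,  0.05392362, -0.05929018,
       -0.07829074]), 'joint_torque': array([ 9.03225537e-04, -5.82392120e+01,  2.93293494e+01,  7.00222224e+00,
        1.23240336e-02, -3.31713477e-05]), 'tcp_pos': array([ 0.15047024, -0.65799064,  0.22654926]), 'eef_rot': array([ 1.79999226e+02,  4.85950406e-04, -1.67118467e+02]), 'contact_force': array([ 0.3777903 ,  0.40276916, -0.73195398]), 'moment': array([ 0.01055509,  0.00524072, -0.01328235]), 'gripper_force': 0.0, 'gripper_width': 0.08754908426521098}
```

```bash
python3 - <<'E'
import cv2
a=cv2.imread('pics/top0.png')[140:380,130:530]; cv2.imwrite('pics/top0c.png',cv2.resize(a,(800,480),interpolation=cv2.INTER_CUBIC))
E
cat >> h.py <<'E'
from scipy.spatial.transform import Rotation as Rot
_c=capture
def capture(n):
    p=_c(n); p['rot_raw']=p['rotation']; p=p
    return p
def RM(p): return Rot.from_euler('xyz',p['rotation'],degrees=True).as_matrix()
def px2z(p,uv,z):
    d=RM(p)@np.linalg.inv(p['K'])@np.array([uv[0],uv[1],1.]); o=np.array(p['origin'])
    return o+d*(z-o[2])/d[2]
def proj(p,X):
    c=(np.atleast_2d(X)-p['origin'])@RM(p); q=c@np.array(p['K']).T; return q[:,:2]/q[:,2:]
E
sed -i '/^_c=capture/,/^    return p$/d' h.py; cat h.py
```

```text
import numpy as np, cv2, json
from plant import r, capture, close_job, search_frame, outline_of
def save(p,n): cv2.imwrite('pics/'+n, p['frame'][:,:,::-1])
def px2z(p,uv,z):
    d=p['rotation']@np.linalg.inv(p['K'])@np.array([uv[0],uv[1],1.]); o=np.array(p['origin'])
    return o+d*(z-o[2])/d[2]
def proj(p,X):
    c=np.array(p['rotation']).T@(np.array(X)-p['origin']); q=np.array(p['K'])@c; return q[:2]/q[2]
from scipy.spatial.transform import Rotation as Rot
def RM(p): return Rot.from_euler('xyz',p['rotation'],degrees=True).as_matrix()
def px2z(p,uv,z):
    d=RM(p)@np.linalg.inv(p['K'])@np.array([uv[0],uv[1],1.]); o=np.array(p['origin'])
    return o+d*(z-o[2])/d[2]
def proj(p,X):
    c=(np.atleast_2d(X)-p['origin'])@RM(p); q=c@np.array(p['K']).T; return q[:,:2]/q[:,2:]
```

View pics/top0c.png

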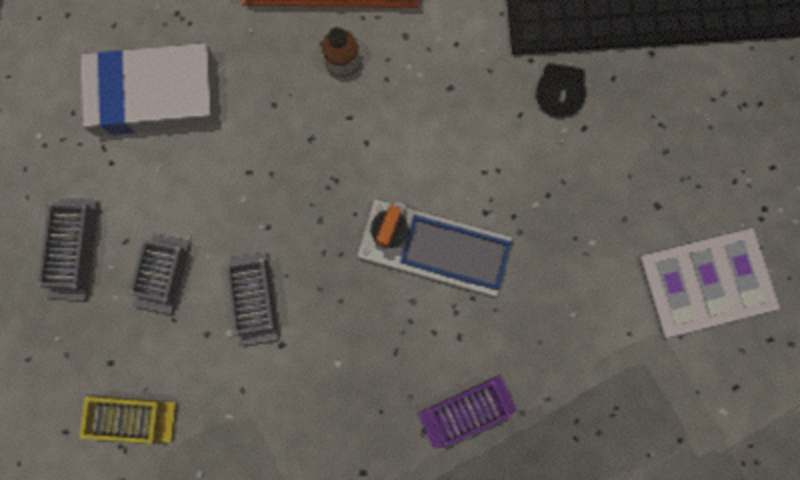

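View pics/scene0.png

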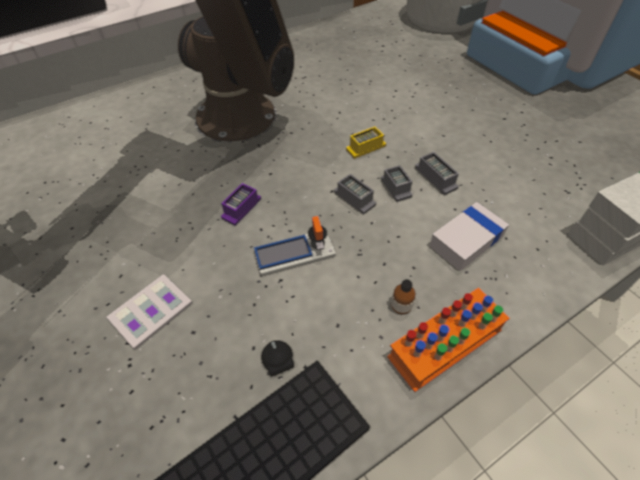

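```bash
cat >> h.py <<'E'
from scipy.optimize import minimize
def box(lx,ly,z0,z1,cx=0,cy=0): return np.array([[cx+a*lx/2,cy+b*ly/2,z] for a in(-1,1) for b in(-1,1) for z in(z0,z1)])
RACK=lambda L:[box(.044,L,0,.012),box(.044,L-.024,.012,.045)]
DOCK=[box(.074,.172,0,.015),box(.059,.119,.015,.023,0,-.025),box(.044,.044,.04,.056,0,.055),box(.044,.014,.056,.086,0,.055)]
def sil(p,boxes,q,S=4):
    x,y,z,a=q; R=Rot.from_euler('z',a).as_matrix(); m=np.zeros((480*S,640*S),np.uint8)
    for b in boxes:
        h=cv2.convexHull(((proj(p,b@R.T+[x,y,z])+.5)*S*16).astype(np.int32)); cv2.fillConvexPoly(m,h,1,shift=4)
    return m
def fit(ms,boxes,q0,free=(0,1,2,3)):
    S=4; M=[(p,cv2.resize(m.astype(np.uint8),None,fx=S,fy=S,interpolation=cv2.INTER_LINEAR)) for p,m in ms]
    sc=np.array([.02,.02,.01,.15]); free=list(free)
    def f(v):
        q=np.array(q0,float); q[free]+=v*sc[free]; c=0
        for p,m in M:
            s=sil(p,boxes,q,S); c+=1-(s&m).sum()/(s|m).sum()
        return c/len(M)
    best=None
    n=len(free); simplex=np.vstack([np.zeros(n),np.eye(n)])
    v=np.zeros(n)
    for k in range(2):
        o=minimize(f,v,method='Nelder-Mead',options=dict(initial_simplex=v+simplex*(1 if k==0 else -.3),maxiter=120,xatol=.005,fatol=1e-4)); v=o.x
    q=np.array(q0,float); q[free]+=v*sc[free]; return q,o.fun
E
cat > m.py <<'E'
from h import *
P=[capture('top'),capture('scene')]
def pick(t,i,near):
    ds=outline_of(P[i],t); 
    ds=[d for d in ds if np.hypot(*(np.array(d['bbox']).reshape(2,2).mean(0)-near))<14]
    return ds[0]['region'] if ds else None
for name,t,B,cs in(('short','rack_short',RACK(.088),[(211,278),(397,182)]),('medium','rack_medium',RACK(.104),[(257,290),(355,194)]),('long','rack_long',RACK(.12),[(165,264),(437,172)]),('dock','dock',DOCK,[(347,266),(294,244)])):
    ms=[(P[i],pick(t,i,cs[i])) for i in(0,1)]; ms=[m for m in ms if m[1] is not None]
    q0=np.r_[px2z(P[0],cs[0],.02)[:2],0,(.3 if name=='short' else 0)]
    if name=='dock': q0[3]=np.radians(-15)
    if name=='short': q0[3]=np.radians(80)
    if name=='medium': q0[3]=np.radians(110)-np.pi/2+np.pi/2
    if name=='long': q0[3]=np.radians(85)
    if name=='medium': q0[3]=np.radians(10)
    if name in('short','long'): q0[3]=np.radians(-10)
    for fr in((0,1,3),(0,1,2,3)):
        q,c=fit(ms,B,q0,fr); print(name,len(ms),np.round(q[:3],4),round(np.degrees(q[3]),1),round(c,3))
    for k,(p,m) in enumerate(ms): print([int(m.sum())],end=' ')
    print()
E
python3 m.py
```

```text
short 2 [0.5002 0.2067 0.    ] 78.8 0.062
short 2 [ 5.003e-01  2.069e-01 -5.000e-04] 78.7 0.062
[892] [810] 
medium 2 [0.4723 0.0982 0.    ] -79.7 0.046
medium 2 [0.4724 0.0976 0.0013] -79.7 0.044
[959] [1000] 
long 2 [0.5278 0.3145 0.    ] -92.5 0.055
long 2 [ 0.5273  0.3152 -0.0011] -92.5 0.053
[1225] [1103] 
dock 2 [ 0.5361 -0.1132  0.    ] -15.6 0.068
dock 2 [ 5.362e-01 -1.132e-01  3.000e-04] -15.6 0.068
[2331] [2370]
```

The grey medium rack is the rightmost of the three grey ones (top view px 257,290). The dock is at px 347,266 with the knob at its left end and the bar pointing up. The purple and yellow racks are decoys. I'm moving towards the rack.

```bash
python3 -m creep '[[87.6,1,1,0,0,0,0],[87.6,1,1,0,0,0,0],[87.6,1,1,0,0,0,0],[87.6,1,1,0,0,0,0],[87.6,1,1,0,0,0,0],[87.6,1,1,0,0,0,0],[87.6,1,1,0,0,0,0],[87.6,1,1,0,0,0,0]]' 20
python3 -m creep '[[87.6,1,1,0,0,0,0],[87.6,1,1,0,0,0,0],[87.6,1,1,0,0,0,0],[87.6,1,1,0,0,0,0],[87.6,0,1,0,0,0,0],[87.6,0,1,0,0,0,0],[87.6,0,1,0,0,0,0],[87.6,0,1,0,0,0,0]]'
python3 -c "
from h import *
s=r.get_state();print(s['joints'],s['tcp_pos'],s['eef_rot'])
p=capture('wrist');print(p['origin'],p['rotation'],p['K']);save(p,'w1.png')"
```

```text
time_s: 2.17
tcp_pos: [0.3515, -0.4567, 0.2269]
eef_rot: [-180.0, 0.0, -167.1]
contact_force: [-0.5, -0.5, -0.3]
gripper_width: 0.0876
gripper_force: 0.0
time_s: 2.83
tcp_pos: [0.4505, -0.2568, 0.2265]
eef_rot: [-180.0, 0.0, -167.1]
contact_force: [0.9, -0.3, -0.1]
gripper_width: 0.0877
gripper_force: 0.0
[-7.97090713e+00  5.73354891e+00 -1.88425081e+01  1.16705366e-03
 -6.54220866e+01 -6.91355246e+01] [ 0.45046562 -0.25675379  0.22654128] [-1.79998347e+02  1.35660536e-03 -1.67105946e+02]
[ 0.37391333 -0.27410324  0.38462327] [1.63197056e+02 6.94485349e-02 1.02868152e+02] [[359.80763918   0.         318.86852745]
 [  0.         359.80763918 246.94215929]
 [  0.           0.           1.        ]]
```

```bash
cat > w.py <<'E'
import sys
from h import *
p=capture('wrist'); save(p,sys.argv[1]); t,L,x,y,a=sys.argv[2],sys.argv[3],*map(float,sys.argv[4:7])
B=DOCK if t=='dock' else RACK(.104)
q0=[x,y,0,np.radians(a)]; c=proj(p,[[x,y,.02]])[0]; print('expected px',c)
for d in outline_of(p,t)[:4]:
    b=np.array(d['bbox']).reshape(2,2).mean(0); print(round(d['conf'],2),np.round(d['bbox']))
    if np.hypot(*(b-c))<60:
        for fr in((0,1,3),(0,1,2,3)):
            q,e=fit([(p,d['region'])],B,q0,fr); print(np.round(q[:3],4),round(np.degrees(q[3]),1),round(e,3))
E
python3 -m creep '[[87.6,0,1,0,0,0,0],[87.6,0,1,0,0,0,0],[87.6,0,1,0,0,0,0],[87.6,0,1,0,0,0,0],[87.6,0,1,0,0,0,0],[87.6,0,0,0,0,0,0]]' 
python3 w.py w2.png dock 0 .536 -.113 -15.6
python3 -m creep '[[87.6,0,1,0,0,0,0],[87.6,0,1,0,0,0,0],[87.6,0,1,0,0,0,0],[87.6,0,1,0,0,0,0],[87.6,0,1,0,0,0,0],[87.6,0,1,0,0,0,0],[87.6,0,0,0,0,0,0]]' 
python3 w.py w3.png rack_medium .104 .4724 .0978 -79.7
```

```text
time_s: 3.38
tcp_pos: [0.4505, -0.1303, 0.227]
eef_rot: [180.0, 0.1, -167.0]
contact_force: [0.3, 0.2, 0.8]
gripper_width: 0.0876
gripper_force: 0.0
expected px [316.96891037 294.71092533]
0.74 [234. 228. 396. 330.]
[ 0.5338 -0.1149  0.    ] -14.9 0.138
[ 0.5393 -0.1155 -0.0141] -14.9 0.103
time_s: 4.07
tcp_pos: [0.4511, 0.019, 0.2267]
eef_rot: [180.0, 0.1, -167.1]
contact_force: [0.1, 0.3, 1.2]
gripper_width: 0.0875
gripper_force: 0.0
expected px [386.7413104  252.85999844]
0.96 [360. 200. 416. 297.]
[0.4714 0.0969 0.    ] -79.7 0.02
[ 0.4717  0.0973 -0.0016] -79.8 0.019
0.93 [100.  20. 230. 109.]
0.65 [495. 115. 627. 183.]
```

View pics/w2.png

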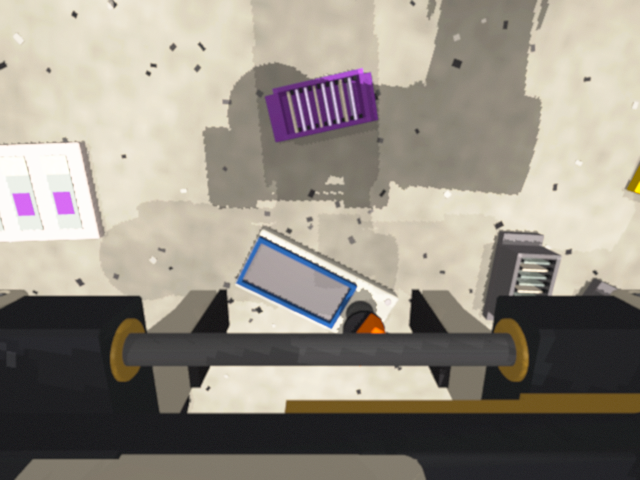

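View pics/w3.png

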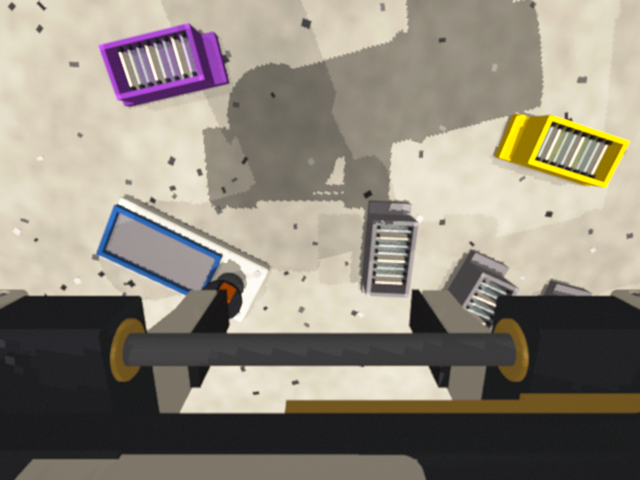

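```bash
cat > pk.py <<'E'
from h import *
B=[box(.059,.119,.015,.023,0,-.025)]
ms=[]
for n in('top','scene','wrist'):
    p=capture(n); c=proj(p,[[.5295,-.1373,.02]])[0]
    h=cv2.cvtColor(p['frame'],cv2.COLOR_RGB2HSV); m=((h[...,0]>100)&(h[...,0]<125)&(h[...,1]>110)).astype(np.uint8)
    yy,xx=np.mgrid[:480,:640]; m[np.hypot(xx-c[0],yy-c[1])>(120 if n=='wrist' else 60)]=0
    m=cv2.morphologyEx(m,cv2.MORPH_OPEN,np.ones((2,2),np.uint8))
    pts=cv2.findNonZero(m); k=np.zeros_like(m); cv2.fillConvexPoly(k,cv2.convexHull(pts),1)
    ms.append((p,k)); print(n,c,cv2.boundingRect(pts))
    q,e=fit(ms[-1:],B,[.536,-.113,0,-.27],(0,1,3)); print(np.round(q,4),np.degrees(q[3]),round(e,3))
for fr in((0,1,3),(0,1,2,3)):
    q,e=fit(ms,B,[.536,-.113,0,-.27],fr); print('all',np.round(q,4),np.degrees(q[3]),round(e,3), 'pocket',q[:2]+.025*np.array([np.sin(q[3]),-np.cos(q[3])]))
E
python3 pk.py
```

```text
top [357.5893211  265.38666282] (332, 249, 54, 36)
[ 0.5336 -0.1152  0.     -0.2765] -15.839897490727216 0.07
scene [283.17230403 251.26642188] (256, 237, 56, 32)
[ 0.5356 -0.1119  0.     -0.2608] -14.940122511794145 0.149
wrist [162.65045427 257.16029443] (101, 208, 124, 88)
[ 0.536  -0.113   0.     -0.2702] -15.480204946633826 0.058
all [ 0.5348 -0.1133  0.     -0.2588] -14.826921545523826 0.102 pocket [ 0.52844409 -0.13749559]
all [ 0.5355 -0.1137 -0.0013 -0.264 ] -15.124686698363027 0.102 pocket [ 0.52898814 -0.13778576]
```

```bash
python3 -m creep '[[87.6,0.5,1,-0.5,0,0,-2.6],[87.6,0.33,1,-1,0,0,0],[87.6,0,1,-1,0,0,0],[87.6,0,0.14,-1,0,0,0],[87.6,0,0,-1,0,0,0],[87.6,0,0,0,0,0,0]]'; python3 w.py w4.png rack_medium .104 .4716 .0973 -79.7
```

```text
time_s: 4.82
tcp_pos: [0.4685, 0.0936, 0.1097]
eef_rot: [-179.9, -0.4, -169.8]
contact_force: [-0.9, -1.3, -0.3]
gripper_width: 0.0877
gripper_force: 0.0
expected px [323.70721226 257.4763183 ]
0.93 [ 0.  1. 67. 36.]
0.83 [476.  23. 640. 144.]
0.65 [290. 182. 358. 324.]
[0.4712 0.0974 0.    ] -80.0 0.013
[ 0.4715  0.0974 -0.0005] -80.0 0.012
0.19 [  0. 216. 164. 328.]
```

```bash
python3 -m creep '[[87.6,0.02,0.04,0,0,0,-0.2],[87.6,0,0,-1,0,0,0],[87.6,0,0,-1,0,0,0],[87.6,0,0,-1,0,0,0],[87.6,0,0,-0.5,0,0,0],[87.6,0,0,-0.5,0,0,0],[87.6,0,0,0,0,0,0],[87.6,0,0,0,0,0,0]]'
```

```text
time_s: 5.58
tcp_pos: [0.4726, 0.0966, 0.0151]
eef_rot: [180.0, 0.1, -169.9]
contact_force: [0.7, 0.1, 0.3]
gripper_width: 0.0877
gripper_force: 0.0
```

```bash
python3 -m creep '[[30,0,0,0,0,0,0],[30,0,0,0,0,0,0],[30,0,0,0,0,0,0],[30,0,0,0,0,0,0],[30,0,0,0,0,0,0],[30,0,0,0,0,0,0],[30,0,0,0,0,0,0],[30,0,0,0,0,0,0]]' 20
```

```text
time_s: 6.25
tcp_pos: [0.4718, 0.0967, 0.0141]
eef_rot: [180.0, 0.0, -169.9]
contact_force: [-0.7, 0.9, 1.8]
gripper_width: 0.044
gripper_force: 20.0
```

```bash
python3 -m creep '[[30,0,0,0.3,0,0,0],[30,0,0,0.7,0,0,0],[30,0,0,1,0,0,0],[30,0,0,1,0,0,0],[30,0,0,1,0,0,0],[30,0,0,0.5,0,0,0],[30,0,0,0,0,0,0]]'
python3 -m creep '[[30,0.2,-0.5,0,0,0,6.45],[30,0.25,-1,0,0,0,6.45],[30,0.25,-1,0,0,0,6.45],[30,0.25,-1,0,0,0,6.45],[30,0.25,-1,0,0,0,6.45],[30,0.25,-1,0,0,0,6.45],[30,0.25,-1,0,0,0,6.45],[30,0.25,-1,0,0,0,6.45]]'
python3 -m creep '[[30,0.2,-1,0,0,0,6.45],[30,0.15,-0.7,0,0,0,6.45],[30,0,-0.17,0,0,0,0],[30,0,0,0,0,0,0],[30,0,0,0,0,0,0],[30,0,0,0,0,0,0]]'
cat > v.py <<'E'
import sys
from h import *
for n in('top','scene','wrist'):
    p=capture(n); save(p,sys.argv[1]+n+'.png')
    if n=='wrist': print(p['origin'],p['rotation']); np.savez('last.npz',**{k:p[k] for k in('K','origin','rotation','frame')})
s=r.get_state(); print(s['joints'],s['tcp_pos'],s['eef_rot'],s['contact_force'])
E
python3 v.py a_
```

```text
time_s: 6.83
tcp_pos: [0.4731, 0.0973, 0.1299]
eef_rot: [179.9, 0.3, -169.9]
contact_force: [0.7, 1.1, -3.1]
gripper_width: 0.044
gripper_force: 20.0
time_s: 7.5
tcp_pos: [0.5196, -0.0923, 0.1254]
eef_rot: [179.9, -0.1, -118.0]
contact_force: [0.5, 0.7, -3.3]
gripper_width: 0.0441
gripper_force: 20.0
time_s: 8.0
tcp_pos: [0.5286, -0.1371, 0.1261]
eef_rot: [179.9, -0.0, -105.5]
contact_force: [0.9, 0.5, -2.0]
gripper_width: 0.0438
gripper_force: 20.0
[ 0.50790627 -0.21216875  0.28456018] [1.63270223e+02 4.64558426e-02 1.64554142e+02]
[ 6.03309242e+00  1.35982851e+01 -2.33813554e+01 -6.32959209e-03
 -5.30166681e+01 -2.14272381e+01] [ 0.52912268 -0.13691265  0.12660818] [-1.79998411e+02  6.05538339e-03 -1.05397953e+02] [-0.41639746 -0.083583   -2.55866409]
```

View pics/a_wrist.png

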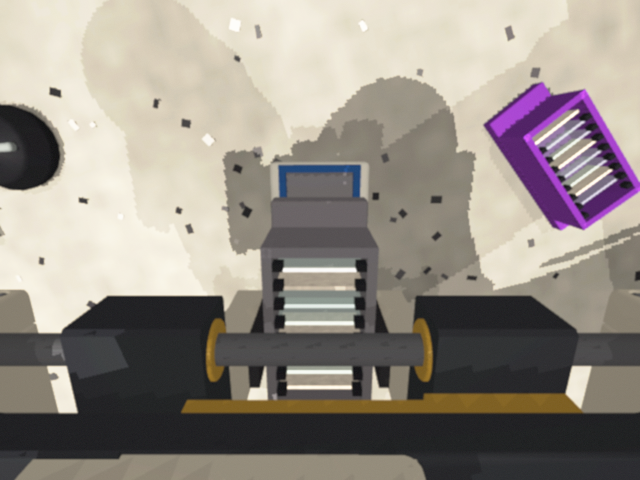

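```bash
cat > z.py <<'E'
from h import *
p={k:v for k,v in np.load('last.npz').items()}
f=p['frame'][130:220,240:400,::-1]; cv2.imwrite('pics/a_crop.png',cv2.resize(f,(800,450),interpolation=cv2.INTER_CUBIC))
a=np.radians(-15.4);R=Rot.from_euler('z',a).as_matrix()
ctr=np.array([.529,-.1375,0])-R@[0,-.025,0]
for nm,L in(('base end',[[-.037,-.086,.015],[.037,-.086,.015]]),('blue outer',[[-.0295,-.0845,.023],[.0295,-.0845,.023]]),('blue inner',[[-.0245,-.0795,.023],[.0245,-.0795,.023]])):
    print(nm,proj(p,np.array(L)@R.T+ctr).round(1).tolist())
t=np.array([.5291,-.1370,.1125])
print('tab',proj(p,np.array([[-.022,-.052,.012],[.022,-.052,.012],[-.022,-.052,.0],[.022,-.052,.0]])@R.T+t).round(1).tolist())
h=cv2.cvtColor(p['frame'],cv2.COLOR_RGB2HSV); m=(h[...,0]>100)&(h[...,0]<125)&(h[...,1]>110)
for v in range(162,198,4): c=np.where(m[v,250:390])[0]+250; print(v,c.min() if len(c) else 0,c.max() if len(c) else 0,len(c))
E
python3 z.py
```

```text
base end [[369.1, 162.5], [267.9, 162.5]]
blue outer [[360.0, 165.3], [277.0, 165.4]]
blue inner [[352.8, 172.5], [284.2, 172.6]]
tab [[367.4, 199.7], [268.9, 199.8], [364.2, 195.7], [272.3, 195.7]]
162 0 0 0
166 279 359 81
170 279 359 81
174 279 359 14
178 280 359 13
182 280 359 13
186 280 359 13
190 280 358 12
194 280 358 12
```

View pics/a_crop.png

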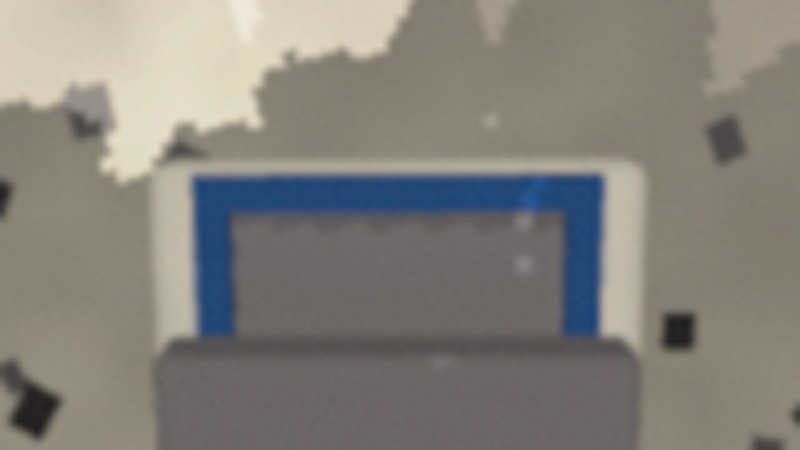

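```bash
python3 -m creep '[[30,-0.02,-0.04,-0.5,0,0,0],[30,0,0,-0.9,0,0,0],[30,0,0,-0.9,0,0,0],[30,0,0,-0.6,0,0,0],[30,0,0,-0.3,0,0,0],[30,0,0,-0.15,0,0,0],[30,0,0,0,0,0,0],[30,0,0,0,0,0,0]]'
```

```text
time_s: 8.82
tcp_pos: [0.5294, -0.1385, 0.0436]
eef_rot: [-179.9, 0.0, -105.4]
contact_force: [0.1, 0.5, -2.2]
gripper_width: 0.0439
gripper_force: 20.0
```

```bash
python3 -m creep '[[30,0,0.02,-0.1,0,0,0],[30,0,0,-0.1,0,0,0],[30,0,0,-0.1,0,0,0],[30,0,0,-0.1,0,0,0],[30,0,0,-0.1,0,0,0],[30,0,0,-0.04,0,0,0],[30,0,0,0,0,0,0]]'
```

```text
time_s: 9.4
tcp_pos: [0.5286, -0.1383, 0.0292]
eef_rot: [180.0, -0.0, -105.4]
contact_force: [0.2, 0.4, -3.0]
gripper_width: 0.0434
gripper_force: 20.0
```

```bash
python3 -m creep '[[30,0,0,-0.03,0,0,0],[30,0,0,-0.03,0,0,0],[30,0,0,0,0,0,0],[30,0,0,0,0,0,0]]'; python3 v.py b_
```

```text
time_s: 9.73
tcp_pos: [0.5287, -0.1383, 0.0291]
eef_rot: [-180.0, -0.0, -105.4]
contact_force: [-5.4, 2.8, 13.0]
gripper_width: 0.044
gripper_force: 20.0
[ 0.50754154 -0.21351839  0.18723986] [1.63280533e+02 8.50336592e-02 1.64575818e+02]
[ 5.89855672e+00  2.07000369e+01 -2.91643856e+01  2.56230945e-02
 -4.01137074e+01 -2.13182314e+01] [ 0.52870935 -0.13830706  0.02914526] [-1.79973624e+02 -7.43667589e-03 -1.05400084e+02] [-5.66705227  2.28335323 14.2668016 ]
```

```bash
python3 -m creep '[[30,0,0,0.03,0,0,0],[60,0,0,0,0,0,0],[60,0,0,0,0,0,0],[60,0,0,0,0,0,0],[60,0,0,0.1,0,0,0],[60,0,0,0.6,0,0,0],[60,0,0,1,0,0,0],[60,0,0,1,0,0,0]]'
python3 -m creep '[[40,0,0,1,0,0,0],[30,0,0,1,0,0,0],[24,0,0,0.5,0,0,0],[24,-0.5,-1,0,0,0,0],[24,-0.5,-1,0,0,0,0],[24,0,0,0,0,0,0]]'
cat > k.py <<'E'
from h import *
import sys
p=capture('wrist'); save(p,sys.argv[1]+'wrist.png'); P=[p]+[capture(n) for n in('top','scene')]
np.savez('last.npz',**{k:p[k] for k in('K','origin','rotation','frame')})
for n,q in zip('wts',P):
    h=cv2.cvtColor(q['frame'],cv2.COLOR_RGB2HSV); c=proj(q,[[.551,-.0608,.078]])[0]
    m=((h[...,0]>3)&(h[...,0]<18)&(h[...,1]>180)&(h[...,2]>90)).astype(np.uint8); yy,xx=np.mgrid[:480,:640]; m[np.hypot(xx-c[0],yy-c[1])>(60 if n=='w' else 25)]=0
    print(n,'exp',c.round(1),int(m.sum()))
    if m.sum()<20: continue
    B=[box(.044,.014,.056,.086)]
    y,e=fit([(q,m)],B,[.551,-.0608,0,np.radians(-18)],(0,1,3)); print(np.round(y,4),np.degrees(y[3]).round(1),round(e,3))
    if n=='w':
        for d in outline_of(p,'rack_medium')[:3]:
            print(np.round(d['bbox']),round(d['conf'],2)); b=np.array(d['bbox']).reshape(2,2).mean(0)
            if np.hypot(*(b-proj(p,[[.529,-.1375,.035]])[0]))<60: 
                y,e=fit([(p,d['region'])],RACK(.104),[.529,-.1375,.015,np.radians(-15.4)],(0,1,2,3)); print('rack',np.round(y,4),np.degrees(y[3]).round(1),round(e,3))
E
python3 k.py c_
```

```text
time_s: 10.55
tcp_pos: [0.528, -0.1383, 0.0962]
eef_rot: [179.9, -0.1, -105.4]
contact_force: [1.0, 0.2, -0.1]
gripper_width: 0.0598
gripper_force: 0.0
time_s: 11.05
tcp_pos: [0.5019, -0.1905, 0.1589]
eef_rot: [180.0, -0.0, -105.5]
contact_force: [-0.3, 0.2, -0.1]
gripper_width: 0.0268
gripper_force: 0.0
w exp [303.1 417.9] 374
[ 0.5386 -0.0869  0.     -0.1983] -11.4 0.831
[442. 163. 572. 289.] 0.78
[275. 238. 332. 330.] 0.62
rack [ 0.5325 -0.1138 -0.0757 -0.2547] -14.6 0.162
t exp [324.5 251.7] 0
s exp [317.1 226. ] 140
[ 0.5479 -0.0594  0.     -0.4668] -26.7 0.281
```

View pics/c_wrist.png

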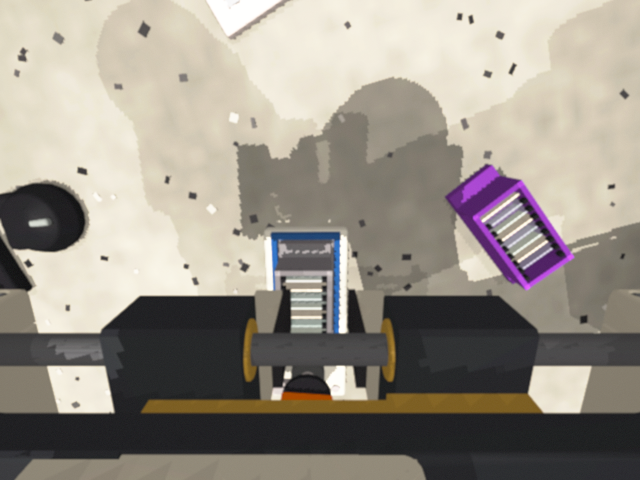

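```bash
python3 -m creep '[[24,-0.2,0.5,0,0,0,6.9],[24,-0.2,0.5,0,0,0,6.9],[24,-0.2,0.5,0,0,0,6.9],[24,-0.2,0.5,0,0,0,6.9],[24,-0.2,0.5,0,0,0,6.9],[24,-0.2,0.5,0,0,0,6.9],[24,-0.2,0.5,0,0,0,6.9],[24,-0.2,0.5,0,0,0,6.9]]'
python3 -m creep '[[24,-0.3,0.5,0,0,0,6.9],[24,-0.3,0.5,0,0,0,6.9],[24,-0.3,0.5,0,0,0,6.9],[24,-0.3,0.5,0,0,0,6.9],[24,-0.2,0.5,0,0,0,6.9],[24,0,0,0,0,0,0],[24,0,0,0,0,0,0]]'
sed -i 's/if m.sum()<20/if m.sum()<20 or n!="w"/' k.py; python3 k.py d_; python3 z2.py 2>/dev/null
```

```text
time_s: 11.92
tcp_pos: [0.4637, -0.087, 0.1585]
eef_rot: [180.0, 0.0, -49.8]
contact_force: [0.0, 0.9, -1.0]
gripper_width: 0.0242
gripper_force: 0.0
time_s: 12.5
tcp_pos: [0.4289, -0.0248, 0.1587]
eef_rot: [-180.0, -0.0, -15.7]
contact_force: [-0.6, -0.3, 0.6]
gripper_width: 0.0244
gripper_force: 0.0
w exp [321.3  52.3] 414
[ 0.5481 -0.06    0.     -0.3494] -20.0 0.846
[418. 226. 551. 307.] 0.89
[ 48. 366. 120. 412.] 0.69
[358.  19. 512. 100.] 0.65
rack [ 0.5293 -0.1383  0.0136 -0.2733] -15.7 0.009
t exp [324.5 251.7] 90
s exp [317.1 226. ] 142
```

View pics/d_wrist.png

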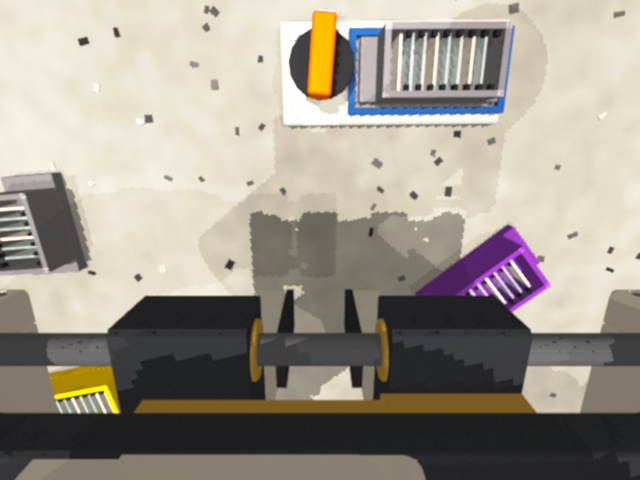

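The wrist view shows the rack seated in the pocket (px 435,65) and the orange bar clearly visible (px 322,55). I'll fit the bar next.

```bash
cat > z2.py <<'E'
from h import *
p={k:v for k,v in np.load('last.npz').items()}
h=cv2.cvtColor(p['frame'],cv2.COLOR_RGB2HSV); print(h[55,322],h[93,322])
m=((h[...,0]<25)&(h[...,1]>190)&(h[...,2]>110)).astype(np.uint8); m[120:]=0; m[:,:270]=0; m[:,370:]=0
print(m.sum(),cv2.boundingRect(cv2.findNonZero(m)))
for fr in((0,1,3),(0,1,2,3)):
    y,e=fit([(p,m)],[box(.044,.014,.056,.086)],[.551,-.0608,0,np.radians(-18)],fr); print(np.round(y,4),np.degrees(y[3]).round(1),round(e,3))
    y,e=fit([(p,m)],[box(.044,.014,.056,.086)],[.549,-.0608,0,np.radians(-18)],fr); print(np.round(y,4),np.degrees(y[3]).round(1),round(e,3))
E
python3 z2.py
```

```text
[ 23 255 255] [ 16 255 255]
2086 (307, 11, 29, 88)
[ 0.5481 -0.0601  0.     -0.3511] -20.1 0.082
[ 0.5481 -0.0601  0.     -0.3505] -20.1 0.082
[ 0.5507 -0.0609 -0.0094 -0.3517] -20.1 0.062
[ 0.5507 -0.061  -0.0096 -0.3545] -20.3 0.062
```

```bash
python3 -m creep '[[27,0.8,-0.24,0,0,0,-2.2],[27,1,-0.3,0,0,0,-2.2],[27,1,-0.3,0,0,0,0],[27,1,-0.3,0,0,0,0],[27,0.8,-0.24,-0.5,0,0,0],[27,0.24,-0.05,-0.8,0,0,0],[27,0,0,0,0,0,0],[27,0,0,0,0,0,0]]'
python3 - <<'E'
from h import *
for n in('top','scene'):
    p=capture(n)
    for z in(.128,.095,.086): print(n,proj(p,[[.550,-.0605,z]]).round(0))
    save(p,'e_'+n+'.png')
a=cv2.imread('pics/e_scene.png')[150:300,220:420]; cv2.imwrite('pics/e_c.png',cv2.resize(a,(800,600),interpolation=cv2.INTER_CUBIC))
E
```

```text
time_s: 13.37
tcp_pos: [0.5488, -0.0624, 0.1246]
eef_rot: [179.9, 0.2, -20.3]
contact_force: [0.2, 0.6, 0.5]
gripper_width: 0.027
gripper_force: 0.0
top [[324. 248.]]
top [[324. 251.]]
top [[324. 252.]]
scene [[317. 210.]]
scene [[317. 220.]]
scene [[317. 223.]]
```

View pics/e_c.png

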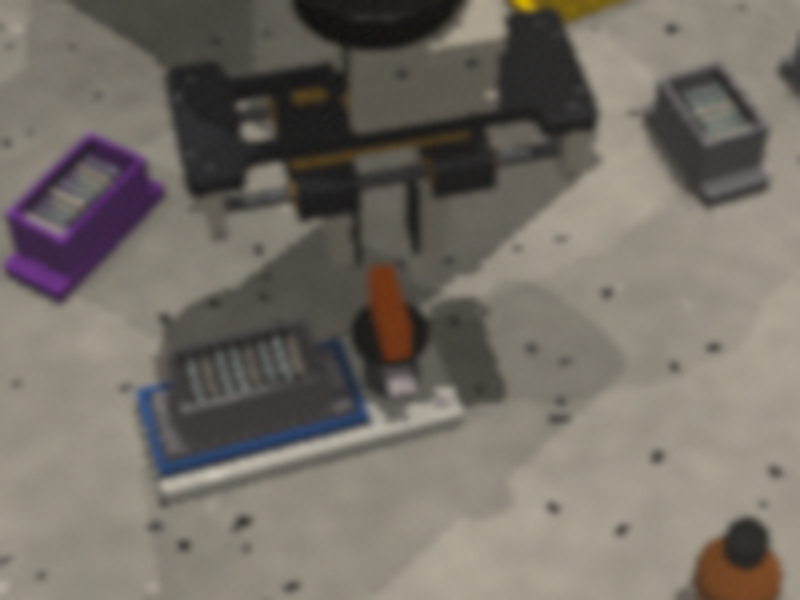

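```bash
python3 -m creep '[[27,0.03,0.03,-0.4,0,0,0],[27,0,0,-0.6,0,0,0],[27,0,0,-0.6,0,0,0],[27,0,0,-0.6,0,0,0],[27,0,0,-0.3,0,0,0],[27,0,0,-0.15,0,0,0],[27,0,0,0,0,0,0],[27,0,0,0,0,0,0]]'
```

```text
time_s: 14.13
tcp_pos: [0.5509, -0.0606, 0.0605]
eef_rot: [-180.0, -0.1, -20.1]
contact_force: [0.9, -0.3, -0.5]
gripper_width: 0.0271
gripper_force: 0.0
```

```bash
python3 -m creep '[[5,0,0,0,0,0,0],[5,0,0,0,0,0,0],[5,0,0,0,0,0,0],[5,0,0,0,0,0,0],[5,0,0,0,0,0,0]]' 35; python3 -m creep '[[5,0,0,-0.1,0,0,0],[5,0,0,-0.1,0,0,0],[5,0,0,-0.1,0,0,0],[5,0,0,-0.06,0,0,0],[5,0,0,0,0,0,0],[5,0,0,0,0,0,0]]'
```

```text
time_s: 14.55
tcp_pos: [0.5508, -0.0608, 0.0603]
eef_rot: [-180.0, -0.1, -20.1]
contact_force: [0.5, -0.3, 2.4]
gripper_width: 0.014
gripper_force: 35.0
time_s: 15.05
tcp_pos: [0.5509, -0.0608, 0.051]
eef_rot: [-180.0, -0.0, -20.1]
contact_force: [-0.7, 0.2, 6.5]
gripper_width: 0.014
gripper_force: 35.0
```

```bash
python3 -m creep '[[5,0,0,-0.04,0,0,0],[5,0,0,0,0,0,0],[5,0,0,0,0,0,-3],[5,0,0,0,0,0,-5],[5,0,0,0,0,0,-6],[5,0,0,0,0,0,-6],[5,0,0,0,0,0,0]]'
```

```text
time_s: 15.63
tcp_pos: [0.5507, -0.0611, 0.0504]
eef_rot: [180.0, -0.0, -40.5]
contact_force: [-2.4, -1.1, 10.2]
gripper_width: 0.0135
gripper_force: 35.0
```

```bash
python3 -m creep '[[5,0,0,0,0,0,-6],[5,0,0,0,0,0,-6],[5,0,0,0,0,0,-6],[5,0,0,0,0,0,-6],[5,0,0,0,0,0,-6],[5,0,0,0,0,0,-6],[5,0,0,0,0,0,-6],[5,0,0,0,0,0,-6]]'; python3 -m creep '[[5,0,0,0,0,0,-4],[5,0,0,0,0,0,-4],[5,0,0,0,0,0,0],[5,0,0,0,0,0,0]]'; python3 -c "
from h import *
print(r.get_state()['moment'])"
```

```text
time_s: 16.3
tcp_pos: [0.5498, -0.0615, 0.0504]
eef_rot: [179.9, -0.1, -88.4]
contact_force: [-4.6, -2.1, 13.9]
gripper_width: 0.0137
gripper_force: 35.0
time_s: 16.63
tcp_pos: [0.5496, -0.0615, 0.0504]
eef_rot: [179.9, -0.1, -96.1]
contact_force: [-4.9, -2.8, 13.2]
gripper_width: 0.0138
gripper_force: 35.0
[-1.05447254  2.06617828 -0.07209709]
```

```bash
python3 -m creep '[[5,0,0,0.06,0,0,0],[5,0,0,0.06,0,0,0],[27,0,0,0,0,0,0],[27,0,0,0,0,0,0],[27,0,0,0,0,0,0],[27,0,0,0.2,0,0,0],[27,0,0,0.6,0,0,0],[27,0,0,1,0,0,0]]'
python3 -m creep '[[27,0,0,1,0,0,0],[27,0,0,1,0,0,0],[27,-0.5,-1,0.5,0,0,0],[27,-0.5,-1,0,0,0,0],[27,-0.5,-1,0,0,0,0],[27,-0.5,-1,0,0,0,0],[27,-0.5,-1,0,0,0,0],[27,0,0,0,0,0,0]]'
python3 - <<'E'
from h import *
print(r.get_state()['tcp_pos'],r.get_state()['contact_force'])
p=capture('scene');save(p,'f_scene.png');p=capture('top');save(p,'f_top.png')
a=cv2.imread('pics/f_scene.png')[190:290,230:350]; b=cv2.imread('pics/f_top.png')[220:300,300:396]
cv2.imwrite('pics/f.png',np.hstack([cv2.resize(a,(400,400),interpolation=2),cv2.resize(b,(400,400),interpolation=2)]))
E
```

```text
time_s: 17.3
tcp_pos: [0.5487, -0.0609, 0.0961]
eef_rot: [179.7, -0.1, -96.1]
contact_force: [-0.4, 0.4, -0.1]
gripper_width: 0.0266
gripper_force: 0.0
time_s: 17.97
tcp_pos: [0.4857, -0.1883, 0.1605]
eef_rot: [180.0, -0.0, -96.3]
contact_force: [-0.4, 0.4, 0.3]
gripper_width: 0.0269
gripper_force: 0.0
[ 0.48568948 -0.18831276  0.16045506] [-0.41970652  0.42417667  0.2859955 ]
```

View pics/f.png

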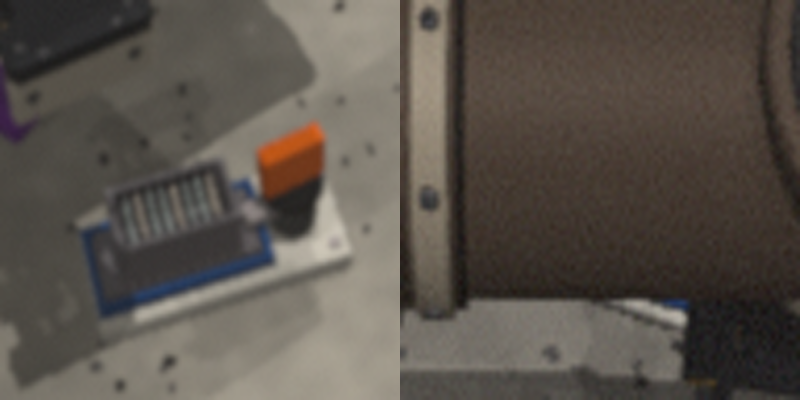

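```bash
python3 -c "
from h import *
print(close_job())"
```

```text
the job is handed in; nothing more can be done
None
```

I set the medium rack down in the dock pocket, then pressed the knob and turned it about 1.4 rad clockwise. After I let go, the scene camera showed the bar along the dock, the tongue over the rack's tab and the knob still looking down. I handed the job in at about 18 s, but the hand-in returned no verdict.

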